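# Swap the dye bottle and the glue jar in the finish tote

### The arm

A 7-joint arm with a two-finger parallel gripper is mounted at the origin on the work surface. World frame = base frame: x ahead of the robot, y to its left, z up, the work surface at z = 0. Lengths are in m, angles in rad, forces in N, time in s.
With the tool pointing down it reaches from about 0.4 to 0.85 m from the base axis. Payload 10.4 kg.
Tool frame: the origin (TCP) lies on the centre line of the jaws, within the pads' length; the fingertips stand 11 mm ahead of it and the grasp point (between the pads) lies 8 mm behind it (manip.finger_overhang is the distance from the TCP to the fingertips, in m); z points along the fingers, y is the line along which they close (so a half turn about z gives the same grasp; the last joint's range is limited). The gripper opens to 85 mm and grips with 20 to 120 N. Pads are 22 mm wide; open, the fingers measure 114 mm over their backs; the gripper's body (76 mm by 85 mm) begins 54 mm behind the grasp point. The pads swing forward as they close: fully open they stand 13 mm farther back than shut.
Start: joints at [1.133, 0.332, -0.065, 1.46, 0.022, 1.35, -0.088], TCP at [0.252, -0.572, 0.217] pointing down, gripper open.
Joint ranges: [-2.6, 2.6], [-0.5, 2.12], [-1.47, 1.34], [0.16, 2.42], [-1.27, 4.41], [0.06, 2.06], [-2.6, 2.6]. Speed limits (rad/s): [2.22, 2.22, 2.79, 2.79, 3.14, 3.14, 3.14].

### API

Orientations are given as a unit quaternion [x, y, z, w].
In Python, from workcell import manip, imaging, workorder gives the robot as it stands.
- The arm moves only by the tool jog_arm, never from a script. Its argument "deltas" is a list of rows, each an object with "gripper": the opening, from 0 (shut) to 1 (fully open); "offset": the shift along the tool's x, y, z in m, a list of three; "rotation": the turn, a rotation vector about the tool's x, y, z in degrees, a list of three. In form: [{"gripper": gripper, "offset": [tx, ty, tz], "rotation": [ax, ay, az]}, ...]. A call has 1 to 20 rows; each row shifts and turns the commanded pose from where the row before left it, along the tool's axes as they then stand; what a row does not reach is not made up. A row lasts 1/10 s, in which the tool goes at most 50 mm and 8.59 degrees, less where a joint would pass 70% of its speed; a pose out of reach is approached as far as the arm can. A call with a gripper value outside its range is refused whole. The fingers move at their own pace and stop on an object; "newtons" is the grip in N (left out, the last holds). Time passes only in rows, so rows that do not move let the fingers close. It gives the time, the measured TCP pose, the force, the opening and the grip force at its end, in the units of the state.
- manip.get_obs(): the state, without advancing time (a new reading comes with each control period).
- imaging.camera(name): name is "scene" or "top" or "wrist"; returns the picture (420x560x3 uint8, blue, green, red); there is no depth.
- imaging.camera_model(name): a dict with "camera_matrix" (3x3 intrinsics, pixels), "k1" (the pictures are not rectified: a ray, as slopes to the right and down, at radius r is drawn at 1 + k1 r^2 times it, then the intrinsics apply), "world_to_cam" (4x4, takes a point from world to camera coordinates); the wrist camera has in their place "hand_eye" (4x4, takes a point from camera to tool coordinates, whose origin is the TCP and whose axes are the flange's). Camera axes: x right, y up, looking along -z (the intrinsics and any distortion apply to the point x, -y, -z); pixel columns grow to the right and rows downward; lengths in m; the calibration is good to about 2 mm. A picture is of the moment at which its call begins: read the wrist's pose just before it. camera_model takes no time and is no camera call.
- workorder.hand_in(): hands the job in; it is judged then, once.
The state is a dict: "clock": time; "joint_pos": joint angles; "joint_velocities": joint speeds; "tau": joint torques, N m; "position": TCP position; "ee_rot": TCP orientation; "ft_force": force on the tool from outside, world axes, zero at the start; "torque": the same for the moment, N m; "grip_width": opening from 0.0 (shut) to 1.0 (fully open); "grasp_force": force on a finger pad.
Only numpy, scipy, OpenCV 4.12 (cv2) and the standard library are available. Lean on these libraries where they do the work, as an engineer would, in place of code of your own. Each camera call takes 0.05 s, during which the arm holds its last target. There are 200 camera calls.

### The job

In the wooden carrying tote on the leather bench, the tall round dye bottle and the squat round glue jar have been put back in each other's cells: swap them, so that each stands upright on the floor of the cell the other had. You may park one on the clear bench in front of the tote meanwhile. Keep both upright, set them down rather than drop them, and leave everything else where it is.

Things in the scene. Friction and masses are not known exactly. Their poses are not given: they have to be found in the camera images.
- tote: Open wooden tote, fixed, 100 mm deep (its x), 450 mm long (its y); origin: centre of its underside, z up, front (-x) to the robot. Five cells in a row along y, 84 mm apart, the middle one at y = 0; each 84 mm (x) by 78 mm (y) inside, floor 10 mm above the bench, slats and dividers 35 mm above it. End boards at y = +-219 mm, 254 mm high. The bench is clear for 120 mm in front.
- handle (a point): Middle of the tote's carrying handle: a round dowel 28 mm thick along the tote's y from end board to end board, straight over the middle of the cells, its axis 230 mm above the bench. A gripper pointing straight down cannot reach into the cells past it: reach in below it from the front (-x side), fingers spread along the tote's y, tool tilted about 40 degrees.
- cell_left (a point): Centre of the floor of the tote's second cell from the left (tote y = +84 mm), 10 mm above the bench.
- cell_middle (a point): Centre of the floor of the tote's middle cell (tote y = 0), 10 mm above the bench.
- cell_right (a point): Centre of the floor of the tote's second cell from the right (tote y = -84 mm), 10 mm above the bench. The bottle, the jar and the square tin stand in these three cells, one each, in any order.
- bottle: The tall round dye bottle, upright, white plastic with a black cap, 120 mm tall, 0.1 to 0.2 kg; body 40 mm in diameter and straight up to 86 mm, then a shoulder and a cap 29 mm in diameter from 98 to 120 mm. Origin at the centre of its underside, z up.
- jar: The squat round glue jar, upright, white plastic with a wide black lid, 80 mm tall, 0.14 to 0.28 kg; body 53 mm in diameter up to 58 mm, lid 56 mm in diameter from 58 to 80 mm. Origin at the centre of its underside, z up.
- tin: Bystander: square metal tin, 42 x 42 mm, 88 mm tall to its flat top, 105 mm with its black screw cap (28 mm in diameter); stands in the third of the three cells. Origin at the centre of its underside.
- spool: Bystander in the tote's leftmost cell: thread spool standing on end, 48 mm in diameter, 65 mm tall. Origin at the centre of its underside.
- slicker: Bystander in the tote's rightmost cell: turned dark wooden edge slicker standing up, 40 mm in diameter, 86 mm tall. Origin at the centre of its underside.
- maul: Bystander: wooden maul standing on its head on a stone slab (200 x 220 x 30 mm) to the left, 68 mm in diameter, 191 mm tall. Origin at the centre of its underside.
- hammer: Bystander: hammer lying on the bench to the right, 215 mm long along its x, head 93 mm across. Origin under the handle, 55 mm from the head's middle.
- awl: Bystander: awl with a cork handle lying on the 3 mm grey cutting mat to the right, 164 mm long along its x. Origin under the ferrule.
- tape: Bystander: roll of tape lying flat on the cutting mat, 80 mm in diameter, 22 mm high. Origin at the centre of its underside.
- spray: Bystander: trigger spray bottle standing on the bench to the left, 80 mm in diameter, 207 mm tall. Origin at the centre of its underside.
Things that resemble listed ones, but are neither listed nor needed, are in the scene too. Leave any blue, green or pink look-alike of the jar alone.

How it is judged:
At the end, for the whole second after the job is handed in: The bottle and the jar have changed cells: each stands upright (within 7 degrees), at rest on the floor of the cell in which the other began, anywhere inside that cell (within 32 mm of its centre) ((horizontal distance between bottle and cell_left below 0.032 m or horizontal distance between bottle and cell_middle below 0.032 m or horizontal distance between bottle and cell_right below 0.032 m) and distance of each of bottle, jar from where it was at the start of the episode above 0.042 m and z of bottle in the frame of tote between 0.004 and 0.016 m and angle between each of bottle, jar's own z axis and vertical below 0.12 rad and linear speed of each of bottle, jar below 0.02 m/s and (horizontal distance between jar and cell_left below 0.032 m or horizontal distance between jar and cell_middle below 0.032 m or horizontal distance between jar and cell_right below 0.032 m) and z of jar in the frame of tote between 0.004 and 0.016 m); the robot touches nothing.
It fails at once if the bottle or the jar is tipped more than 35 degrees from upright (angle between any of bottle, jar's own z axis and vertical above 0.61 rad).
It fails at once if the bottle or the jar is dropped: it falls faster than 0.6 m/s out of the fingers ((linear speed of bottle above 0.6 m/s and contact force between the fingers and bottle below 0.1 N) or (linear speed of jar above 0.6 m/s and contact force between the fingers and jar below 0.1 N)).
It fails at once if another thing in the tote is moved more than 30 mm or tipped more than 30 degrees (distance of any of tin, spool, slicker from where it was at the start of the episode above 0.03 m or angle between any of tin, spool, slicker's own z axis and vertical above 0.52 rad).
It fails at once if a thing on the bench is moved more than 30 mm or knocked over (distance of any of maul, hammer, awl, tape, spray from where it was at the start of the episode above 0.03 m or angle between any of maul, spray's own z axis and vertical above 0.52 rad).
It also fails if it takes over 69 s, if anything falls off the work surface, if the arm or the gripper's body presses on something with over 40 N, if the wrist force passes 120 N, or if a joint passes its speed limit or range.

## Working session

There is one attempt and no reset: what is moved stays moved. The work goes in short steps, Python scripts to look and compute and a tool call to move; the robot and the scene stay as the last step left them, time stands still between calls to the robot, and variables do not carry over. Pictures are saved under pics/ and viewed, at most 12 in all, crops included, and the job is handed in when it is done.

Besides the shell and the picture viewer there is one more tool, called after ">>>" as name(argument=value, ...) on one line, values as JSON. jog_arm: Moves the arm, as the interface text tells. Its arguments: {"type":"object","properties":{"deltas":{"type":"array","items":{"type":"object","properties":{"gripper":{"type":"number"},"offset":{"type":"array","items":{"type":"number"}},"rotation":{"type":"array","items":{"type":"number"}}}}},"newtons":{"type":"number"}},"required":["deltas"]}

```bash
mkdir -p pics; ls; python3 - <<'E'
from workcell import manip, imaging
import cv2,numpy as np
np.set_printoptions(precision=4,suppress=True)
o=manip.get_obs();print(o, manip.finger_overhang)
for n in("scene","top"):
    cv2.imwrite(f"pics/{n}0.png",imaging.camera(n))
for n in("scene","top","wrist"):print(n,imaging.camera_model(n))
E
```

```text
pics
{'clock': 0.0, 'joint_pos': array([ 1.1334,  0.3328, -0.0647,  1.461 ,  0.0216,  1.3499, -0.0885]), 'joint_velocities': array([-0.0006, -0.0005,  0.0003, -0.0008, -0.0002, -0.0008,  0.0003]), 'tau': array([ -0.0005, -62.5447,   0.0494, -39.1599,   0.0163,   0.0099,
        -0.    ]), 'position': array([ 0.2517, -0.5716,  0.2164]), 'ee_rot': array([ 0.9786,  0.2059, -0.0002, -0.0007]), 'ft_force': array([ 0.9087, -0.1654,  0.4468]), 'torque': array([-0.0301, -0.0303,  0.0539]), 'grasp_force': 0.0, 'grip_width': 0.9996871497806092} 0.011
scene {'camera_matrix': array([[439.6943,   0.    , 278.8216],
       [  0.    , 439.6943, 208.1167],
       [  0.    ,   0.    ,   1.    ]]), 'k1': -0.072499900453812, 'world_to_cam': array([[-0.0728,  0.9973,  0.0107,  0.0453],
       [-0.6975, -0.0586,  0.7142,  0.2442],
       [ 0.7129,  0.0445,  0.6998, -1.6411],
       [ 0.    ,  0.    ,  0.    ,  1.    ]])}
top {'camera_matrix': array([[427.7641,   0.    , 279.1294],
       [  0.    , 427.7641, 209.3476],
       [  0.    ,   0.    ,   1.    ]]), 'k1': -0.03583096675371689, 'world_to_cam': array([[ 0.0241, -0.9997,  0.006 , -0.026 ],
       [ 0.9833,  0.0248,  0.1805, -0.5292],
       [-0.1806,  0.0016,  0.9836, -1.3171],
       [ 0.    ,  0.    ,  0.    ,  1.    ]])}
wrist {'camera_matrix': array([[352.0601,   0.    , 284.8438],
       [  0.    , 352.0601, 211.5966],
       [  0.    ,   0.    ,   1.    ]]), 'k1': -0.08523244753959094, 'hand_eye': array([[ 0.0004,  0.963 ,  0.2696,  0.0679],
       [ 1.    , -0.0004,  0.    , -0.0005],
       [ 0.0001,  0.2696, -0.963 , -0.1572],
       [ 0.    ,  0.    ,  0.    ,  1.    ]])}
```

View pics/scene0.png

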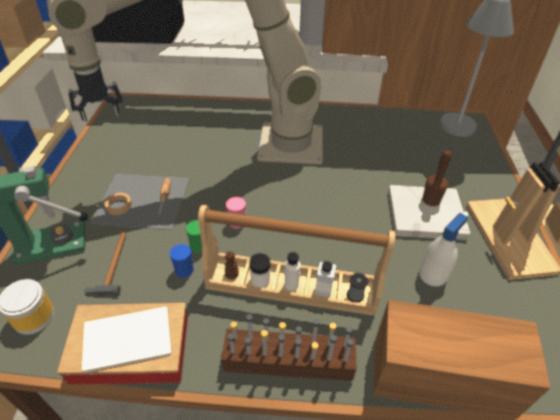

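View pics/top0.png

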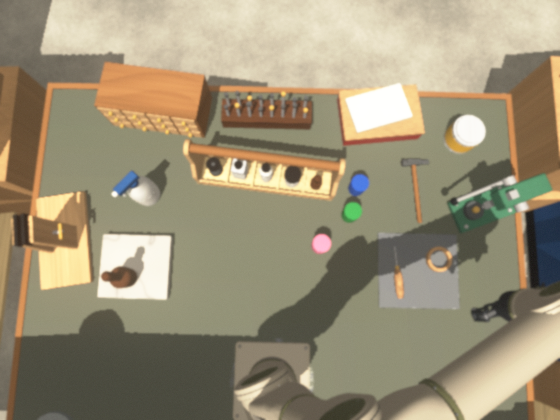

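The scene picture looks from behind the tote towards the robot. Along the row it shows the slicker (231,265), jar candidate (260,268), bottle candidate (292,270), tin (326,278) and spool (357,286). The look-alikes are blue (181,260), green (195,238) and pink (236,211). The top picture has the same order mirrored: spool (214,165), tin (239,168), bottle (266,172), jar (293,175), slicker (316,181). I'll confirm in one enlarged crop.

```bash
python3 - <<'E'
import cv2,numpy as np
a=cv2.imread("pics/scene0.png")[195:315,190:400]; b=cv2.imread("pics/top0.png")[130:210,175:355]
a=cv2.resize(a,None,fx=2.8,fy=2.8,interpolation=cv2.INTER_CUBIC)
b=cv2.resize(b,(588,261),interpolation=cv2.INTER_CUBIC)
cv2.imwrite("pics/crop0.png",np.vstack([a,b]))
E
```

```text
(no output)
```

View pics/crop0.png

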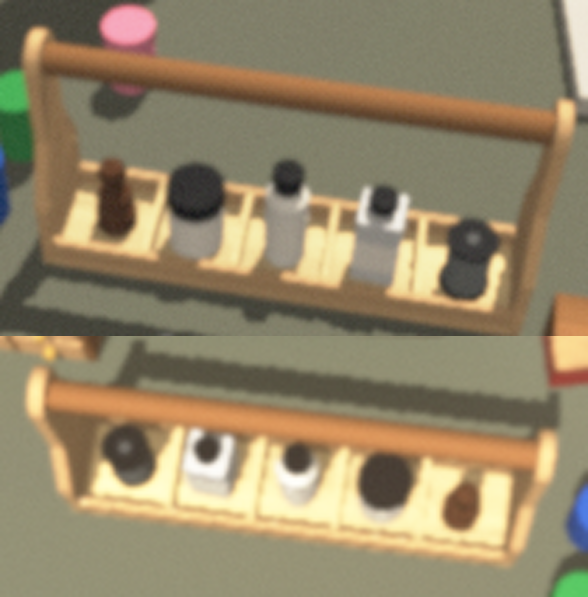

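```bash
cat > h.py <<'E'
import numpy as np,cv2
from scipy.spatial.transform import Rotation as R
from workcell import manip, imaging
np.set_printoptions(precision=4,suppress=True)
def cam(n,obs=None):
    m=imaging.camera_model(n)
    if n=="wrist":
        T=np.eye(4);T[:3,:3]=R.from_quat(obs["ee_rot"]).as_matrix();T[:3,3]=obs["position"]
        W=T@m["hand_eye"]
    else: W=np.linalg.inv(m["world_to_cam"])
    return m["camera_matrix"],m["k1"],W
def ray(c,uv):
    K,k,W=c; d=np.array([(uv[0]-K[0,2])/K[0,0],(uv[1]-K[1,2])/K[1,1]]); s=d.copy()
    for _ in range(20): s=d/(1+k*(s@s))
    v=W[:3,:3]@np.array([s[0],-s[1],-1]); return W[:3,3],v/np.linalg.norm(v)
def plane(c,uv,z):
    o,v=ray(c,uv); return o+v*(z-o[2])/v[2]
def proj(c,P):
    K,k,W=c; p=np.linalg.inv(W)@np.r_[P,1]; s=np.array([p[0],-p[1]])/-p[2]; s=s*(1+k*(s@s))
    return np.array([K[0,0]*s[0]+K[0,2],K[1,1]*s[1]+K[1,2]])
def tri(c1,u1,c2,u2):
    A=np.zeros((3,3));b=np.zeros(3)
    for c,u in((c1,u1),(c2,u2)):
        o,v=ray(c,u);M=np.eye(3)-np.outer(v,v);A+=M;b+=M@o
    return np.linalg.solve(A,b)
def blobs(mask,amin=25):
    n,_,st,ce=cv2.connectedComponentsWithStats(mask.astype(np.uint8))
    return [(st[i,4],st[i,:4],ce[i]) for i in range(1,n) if st[i,4]>=amin]
E
python3 - <<'E'
from h import *
C={n:cam(n) for n in("scene","top")}
I={n:cv2.imread(f"pics/{n}0.png") for n in C}
W={"scene":(200,320,195,395),"top":(135,205,180,350)}
for n in C:
    r0,r1,c0,c1=W[n]; im=I[n][r0:r1,c0:c1]; hsv=cv2.cvtColor(im,cv2.COLOR_BGR2HSV)
    print(n,"dark")
    for a,s,ce in blobs((hsv[...,2]<75),20): print(a,s+[c0,r0,0,0],ce+[c0,r0])
    print("handle")
    m=((hsv[...,0]<14)&(hsv[...,1]>110)&(hsv[...,2]>90)).astype(np.uint8)
    for a,s,ce in blobs(m,150):
        print(a,s+[c0,r0,0,0],ce+[c0,r0])
    n_,l,st,_=cv2.connectedComponentsWithStats(m); i=1+st[1:,4].argmax()
    ys,xs=np.where(l==i); pts=np.c_[xs+c0,ys+r0].astype(np.float32)
    rc=cv2.boxPoints(cv2.minAreaRect(pts)); print(rc)
    for q in rc: print(plane(C[n],q,.23))
E
```

```text
scene dark
220 [195 200  30  18] [210.0909 204.1409]
101 [224 226  16  11] [229.9901 231.5446]
32 [195 253   6   7] [197.125  255.8438]
100 [288 253  10  12] [292.42 258.21]
317 [250 254  20  20] [259.5931 263.4322]
149 [226 258  11  20] [230.4027 268.4966]
67 [323 262   8  10] [326.5522 266.5224]
179 [351 274  16  16] [357.8603 281.9385]
979 [195 285 178  35] [253.1297 306.9939]
36 [348 290  13  11] [351.6389 296.8889]
47 [252 315  12   5] [257.2979 317.1702]
24 [270 317  13   3] [274.6667 318.4167]
handle
159 [215 212  31  14] [232.3522 217.7987]
[[214.8108 221.1351]
 [216.7297 209.6216]
 [245.2702 214.3784]
 [243.3513 225.8919]]
[ 0.6421 -0.1514  0.23  ]
[ 0.6037 -0.1536  0.23  ]
[ 0.614  -0.0831  0.23  ]
[ 0.6517 -0.0828  0.23  ]
top dark
70 [208 158  12  13] [213.7571 164.3857]
91 [287 168  12  13] [292.3187 173.1429]
handle
[[312. 176.]
 [320. 176.]
 [320. 188.]
 [312. 188.]]
[ 0.5936 -0.1024  0.23  ]
[ 0.5942 -0.1249  0.23  ]
[ 0.5597 -0.1251  0.23  ]
[ 0.5591 -0.1028  0.23  ]
```

```bash
python3 - <<'E'
from h import *
S,T=cam("scene"),cam("top")
s=lambda x,y:(190+(x-.9)/2.8,195+(y-.9)/2.8)
t=lambda x,y:(175+(x-1.1)/3.267,130+(y-336-1.1)/3.2625)
print("handle L(+y)",plane(S,s(550,123),.23),plane(T,t(50,397),.23),tri(S,s(550,123),T,t(50,397)))
print("handle R(-y)",plane(S,s(50,60),.23),plane(T,t(540,452),.23),tri(S,s(50,60),T,t(540,452)))
print("front slat corners top", plane(T,t(78,500),.035),plane(T,t(515,556),.035))
print("dividers at front slat top", [plane(T,t(*q),.035) for q in((172,512),(257,524),(340,534),(424,543))])
print("back outer top edge S",plane(S,s(45,250),.035),plane(S,s(518,320),.035))
print("bottle cap",tri(S,(292.42,258.2),T,t(298,457)),plane(S,(292.42,258.2),.12),plane(T,t(298,457),.12))
print("jar lid",tri(S,(259.6,263.4),T,t(386,480)),plane(S,(259.6,263.4),.08),plane(T,t(386,480),.08))
print("tin cap",plane(S,(326.6,266.5),.107),plane(T,t(208,447),.107))
print("spool/slicker S",plane(S,(357.86,281),.06),plane(S,(230.4,268.5),.06))
for n,q in(("pink",(321,242)),("green",(352,211)),("blue",(360,183))): print(n,plane(T,q,.06))
E
```

```text
handle L(+y) [0.6644 0.2454 0.23  ] [0.6658 0.2445 0.23  ] [0.6655 0.2447 0.2311]
handle R(-y) [ 0.6272 -0.1716  0.23  ] [ 0.627 -0.181  0.23 ] [ 0.6264 -0.1764  0.2295]
front slat corners top [0.6231 0.2525 0.035 ] [ 0.5768 -0.1845  0.035 ]
dividers at front slat top [array([0.6131, 0.1579, 0.035 ]), array([0.6029, 0.0727, 0.035 ]), array([ 0.5948, -0.0102,  0.035 ]), array([ 0.5878, -0.0939,  0.035 ])]
back outer top edge S [ 0.684  -0.1861  0.035 ] [0.7257 0.2469 0.035 ]
bottle cap [0.6487 0.0329 0.1199] [0.6487 0.0346 0.12  ] [0.6487 0.0312 0.12  ]
jar lid [ 0.6394 -0.0514  0.0789] [ 0.6402 -0.0491  0.08  ] [ 0.6393 -0.0535  0.08  ]
tin cap [0.6578 0.1207 0.107 ] [0.6602 0.1176 0.107 ]
spool/slicker S [0.6613 0.2047 0.06  ] [ 0.6476 -0.1252  0.06  ]
pink [ 0.4271 -0.1462  0.06  ]
green [ 0.528  -0.2439  0.06  ]
blue [ 0.62   -0.2702  0.06  ]
```

The crop confirms it. The round black-capped bottle is in the middle cell, measured at (0.649,0.033) with its cap at z=0.12. The wide-lidded white jar is in the right cell at (0.639,-0.051) with its lid at 0.079. The square tin is in the left cell. The tote centre is about (0.647,0.032) and its yaw about -5.6°. The blue, green and pink jars are coloured look-alikes outside the tote. Moving now.

>>> jog_arm(deltas=[{"gripper": 0.7, "offset": [0, 0, -0.04], "rotation": [0, 0, 0]}, {"gripper": 0.7, "offset": [0, 0, -0.04], "rotation": [0, 0, 0]}, {"gripper": 0.7, "offset": [0, 0, -0.04], "rotation": [0, 0, 0]}, {"gripper": 0.7, "offset": [0.026, -0.029, 0], "rotation": [0, 0, 0]}, {"gripper": 0.7, "offset": [0.026, -0.029, 0], "rotation": [0, 0, 0]}, {"gripper": 0.7, "offset": [0.026, -0.029, 0], "rotation": [0, 0, 0]}, {"gripper": 0.7, "offset": [0.026, -0.029, 0], "rotation": [0, 0, 0]}, {"gripper": 0.7, "offset": [0.026, -0.029, 0], "rotation": [0, 0, 0]}, {"gripper": 0.7, "offset": [0.026, -0.029, 0], "rotation": [0, 0, 0]}, {"gripper": 0.7, "offset": [0.026, -0.029, 0], "rotation": [0, 0, 0]}, {"gripper": 0.7, "offset": [0.026, -0.029, 0], "rotation": [0, 0, 0]}, {"gripper": 0.7, "offset": [0.026, -0.029, 0], "rotation": [0, 0, 0]}, {"gripper": 0.7, "offset": [0.026, -0.029, 0], "rotation": [0, 0, 0]}, {"gripper": 0.7, "offset": [0.026, -0.029, 0], "rotation": [0, 0, 0]}, {"gripper": 0.7, "offset": [0.026, -0.029, 0], "rotation": [0, 0, 0]}, {"gripper": 0.7, "offset": [0.026, -0.029, 0], "rotation": [0, 0, 0]}, {"gripper": 0.7, "offset": [0.026, -0.029, 0], "rotation": [0, 0, 0]}], newtons=40)

```text
clock: 1.8
position: [0.4214, -0.0522, 0.3371]
ee_rot: [0.979, 0.206, -0.0, 0.0]
ft_force: [0.7, -0.3, -0.5]
grip_width: 0.701
grasp_force: 0.0
```

>>> jog_arm(deltas=[{"gripper": 0.7, "rotation": [0, 0, -8.4], "offset": [0, 0, 0]}, {"gripper": 0.7, "rotation": [0, 0, -8.4], "offset": [0, 0, 0]}, {"gripper": 0.7, "rotation": [0, 0, -8.4], "offset": [0, 0, 0]}, {"gripper": 0.7, "rotation": [0, 0, -8.4], "offset": [0, 0, 0]}, {"gripper": 0.7, "rotation": [0, 0, -8.4], "offset": [0, 0, 0]}, {"gripper": 0.7, "rotation": [0, 0, -8.4], "offset": [0, 0, 0]}, {"gripper": 0.7, "rotation": [0, 0, -8.4], "offset": [0, 0, 0]}, {"gripper": 0.7, "rotation": [0, 0, -8.4], "offset": [0, 0, 0]}, {"gripper": 0.7, "rotation": [0, 0, -8.4], "offset": [0, 0, 0]}, {"gripper": 0.7, "rotation": [0, 0, -8.4], "offset": [0, 0, 0]}, {"gripper": 0.7, "rotation": [0, 0, -8.4], "offset": [0, 0, 0]}, {"gripper": 0.7, "rotation": [0, 0, -8.4], "offset": [0, 0, 0]}, {"gripper": 0.7, "rotation": [0, 0, -8.4], "offset": [0, 0, 0]}, {"gripper": 0.7, "rotation": [0, 0, -8.4], "offset": [0, 0, 0]}, {"gripper": 0.7, "rotation": [0, 0, -8.4], "offset": [0, 0, 0]}, {"gripper": 0.7, "rotation": [0, 0, -8.4], "offset": [0, 0, 0]}, {"gripper": 0.7, "rotation": [0, 0, -8.4], "offset": [0, 0, 0]}, {"gripper": 0.7, "rotation": [0, 0, -7.8], "offset": [0, 0, 0]}])

```text
clock: 3.6
position: [0.4212, -0.0537, 0.3369]
ee_rot: [0.046, 0.999, -0.0, -0.0]
ft_force: [0.8, -0.4, 0.2]
grip_width: 0.7
grasp_force: 0.0
```

>>> jog_arm(deltas=[{"gripper": 0.7, "rotation": [0, -8, 0], "offset": [0, 0, 0]}, {"gripper": 0.7, "rotation": [0, -8, 0], "offset": [0, 0, 0]}, {"gripper": 0.7, "rotation": [0, -8, 0], "offset": [0, 0, 0]}, {"gripper": 0.7, "rotation": [0, -8, 0], "offset": [0, 0, 0]}, {"gripper": 0.7, "rotation": [0, -8, 0], "offset": [0, 0, 0]}, {"gripper": 0.7, "rotation": [0, 0, 0], "offset": [0, 0, 0]}])

```text
clock: 4.2
position: [0.4359, -0.0644, 0.3219]
ee_rot: [0.054, 0.97, -0.013, 0.237]
ft_force: [0.4, 0.3, 0.3]
grip_width: 0.698
grasp_force: 0.0
```

```bash
python3 - <<'E'
from h import *
o=manip.get_obs();print(o["joint_pos"],R.from_quat(o["ee_rot"]).as_matrix())
E
```

```text
[ 0.1586 -0.4969 -0.1013  2.0957 -0.0275  1.0623  1.5256] [[-0.8822  0.1102  0.4579]
 [ 0.0979  0.9939 -0.0507]
 [-0.4607  0.0001 -0.8876]]
```

>>> jog_arm(deltas=[{"gripper": 0.7, "offset": [0.007, 0.023, 0.035], "rotation": [0, 0, 0]}, {"gripper": 0.7, "offset": [0.007, 0.023, 0.035], "rotation": [0, 0, 0]}, {"gripper": 0.7, "offset": [0.007, 0.023, 0.035], "rotation": [0, 0, 0]}, {"gripper": 0.7, "offset": [0.007, 0.023, 0.035], "rotation": [0, 0, 0]}, {"gripper": 0.7, "offset": [0.007, 0.023, 0.035], "rotation": [0, 0, 0]}, {"gripper": 0.7, "offset": [0, 0, 0], "rotation": [0, -6.5, 0]}, {"gripper": 0.7, "offset": [0, 0, 0], "rotation": [0, -6.5, 0]}, {"gripper": 0.7, "offset": [0, 0, 0], "rotation": [0, 0, 0]}])

```text
clock: 5.0
position: [0.4982, 0.0415, 0.1517]
ee_rot: [0.055, 0.942, -0.02, 0.33]
ft_force: [0.3, -0.7, 0.4]
grip_width: 0.698
grasp_force: 0.0
```

```bash
cat > rel.py <<'E'
from h import *
import sys
# pose of grasp point in tote frame
psi=np.radians(-5.6); C0=np.array([.647,.032,0]); RT=R.from_euler('z',psi).as_matrix()
def report(goal=None,tilt=40):
    o=manip.get_obs();M=R.from_quat(o["ee_rot"]).as_matrix();g=o["position"]-.008*M[:,2]
    print("t",o["clock"],"q",o["joint_pos"],"TCP",o["position"],"grasp in tote",RT.T@(g-C0))
    a=np.radians(tilt);D=RT@np.array([[-np.cos(a),0,np.sin(a)],[0,1,0],[-np.sin(a),0,-np.cos(a)]])
    print("rotvec to target deg",np.degrees(R.from_matrix(M.T@D).as_rotvec()))
    if goal is not None: print("offset tool",M.T@(C0+RT@np.array(goal)-g)," in target tool axes",D.T@(C0+RT@np.array(goal)-g))
    return o
if __name__=="__main__":
    a=[float(x) for x in sys.argv[1:]]; report(a[:3] or None)
E
python3 rel.py 0 0 0.07; python3 - <<'E'
from h import *
cv2.imwrite("pics/w1.png",imaging.camera("wrist"))
E
```

```text
t 5.0 q [ 0.3753 -0.3282 -0.6663  2.3964  0.1924  0.3946  0.9705] TCP [0.4982 0.0415 0.1517] grasp in tote [-0.154 -0.005  0.158]
rotvec to target deg [-0.7962 -1.4007 -0.8111]
offset tool [-0.0653  0.0082  0.1647]  in target tool axes [-0.0614  0.005   0.1664]
```

View pics/w1.png

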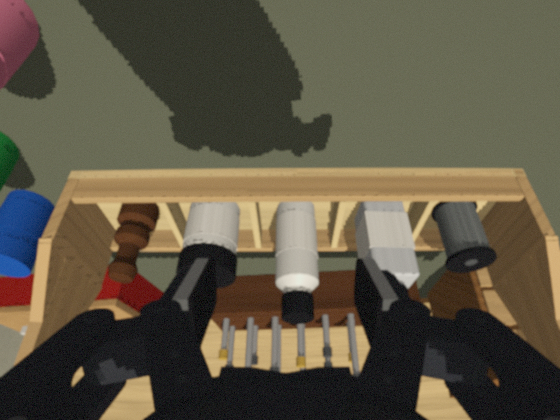

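The wrist view shows the front slat at rows 172–200, with the jar lid at (210,262) on the left of the image, the bottle at (297,260) between the fingers, the tin at (390,240), and the slicker and spool at the ends.

```bash
python3 - <<'E'
from rel import *
o=manip.get_obs();c=cam("wrist",o)
f=lambda P:(RT.T@(P-C0))
for n,uv,z in(("front bottom L",(75,172),0),("front bottom mid",(297,171),0),("front bottom R",(520,170),0),("slat top",(297,193),.035),("bottle base front",(297,202),.03),("bottle shoulder L",(279,270),.096),("bottle shoulder R",(317,270),.096),("jar L",(187,240),.068),("jar R",(239,240),.068),("div",(255,205),.035),("div",(340,205),.035),("divj",(172,205),.035),("divt",(428,205),.035)):
    print(n,f(plane(c,uv,z)))
for n,P in (("bottle",[0,0,.13]),("bcap",[0,0,.108]),("jar",[0,-.084,.09])): print(n,proj(c,C0+RT@np.array(P)))
im=cv2.imread("pics/w1.png");hsv=cv2.cvtColor(im,cv2.COLOR_BGR2HSV)
for r in(215,230,245): 
    w=np.where((hsv[r,:,1]<28)&(hsv[r,:,2]>120))[0]; sp=np.split(w,np.where(np.diff(w)>3)[0]+1); print(r,[(s[0],s[-1]) for s in sp if len(s)>8])
E
```

```text
front bottom L [-0.0476 -0.2198  0.    ]
front bottom mid [-0.0427  0.0046 -0.    ]
front bottom R [-0.0422  0.2307  0.    ]
slat top [-0.0518  0.0038  0.035 ]
bottle base front [-0.0319  0.0041  0.03  ]
bottle shoulder L [-0.021  -0.0128  0.096 ]
bottle shoulder R [-0.0203  0.0204  0.096 ]
jar L [-0.0265 -0.0972  0.068 ]
jar R [-0.0258 -0.0493  0.068 ]
div [-0.0346 -0.0356  0.035 ]
div [-0.033   0.0445  0.035 ]
divj [-0.0362 -0.1147  0.035 ]
divt [-0.0315  0.1291  0.035 ]
bottle [294.1797 316.0158]
bcap [293.8496 292.3006]
jar [204.0668 274.6105]
215 [(np.int64(192), np.int64(221)), (np.int64(283), np.int64(308)), (np.int64(366), np.int64(405))]
230 [(np.int64(196), np.int64(221)), (np.int64(291), np.int64(309)), (np.int64(367), np.int64(409))]
245 [(np.int64(288), np.int64(300)), (np.int64(370), np.int64(412))]
```

```bash
sed -i 's/-5.6/-5.9/; s/.647,.032,0/.647,.034,0/' rel.py; python3 rel.py -0.05 0 0.1; python3 rel.py 0 0 0.082
```

```text
t 5.05 q [ 0.37   -0.3273 -0.659   2.3929  0.1936  0.3979  0.9707] TCP [0.4994 0.0411 0.1536] grasp in tote [-0.1525 -0.0081  0.1598]
rotvec to target deg [-0.6013 -1.3687 -0.6806]
offset tool [-0.0426  0.0097  0.1106]  in target tool axes [-0.0401  0.0081  0.1117]
t 5.05 q [ 0.37   -0.3273 -0.659   2.3929  0.1936  0.3979  0.9707] TCP [0.4994 0.0411 0.1536] grasp in tote [-0.1525 -0.0081  0.1598]
rotvec to target deg [-0.6013 -1.3687 -0.6806]
offset tool [-0.0704  0.0105  0.1559]  in target tool axes [-0.0668  0.0081  0.1576]
```

>>> jog_arm(deltas=[{"gripper": 0.7, "offset": [0, 0, 0], "rotation": [-0.6, -1.4, -0.7]}, {"gripper": 0.7, "offset": [-0.0067, 0.0013, 0.0186], "rotation": [0, 0, 0]}, {"gripper": 0.7, "offset": [-0.0067, 0.0013, 0.0186], "rotation": [0, 0, 0]}, {"gripper": 0.7, "offset": [-0.0067, 0.0013, 0.0186], "rotation": [0, 0, 0]}, {"gripper": 0.7, "offset": [-0.0067, 0.0014, 0.0186], "rotation": [0, 0, 0]}, {"gripper": 0.7, "offset": [-0.0067, 0.0014, 0.0186], "rotation": [0, 0, 0]}, {"gripper": 0.7, "offset": [-0.0067, 0.0014, 0.0186], "rotation": [0, 0, 0]}, {"gripper": 0.7, "offset": [0, 0, 0], "rotation": [0, 0, 0]}, {"gripper": 0.7, "offset": [0, 0, 0], "rotation": [0, 0, 0]}])

```text
clock: 5.95
position: [0.5948, 0.0397, 0.0965]
ee_rot: [0.048, 0.939, -0.018, 0.339]
ft_force: [-0.2, 0.8, -0.3]
grip_width: 0.7
grasp_force: 0.0
```

```bash
python3 rel.py 0 0 0.082; python3 - <<'E'
from rel import *
o=manip.get_obs();c=cam("wrist",o);im=imaging.camera("wrist");cv2.imwrite("pics/w2.png",im)
E
```

```text
t 5.95 q [ 0.8325  0.1474 -1.1366  2.2491  1.1877  0.3879  0.1819] TCP [0.5948 0.0397 0.0965] grasp in tote [-0.0576  0.0003  0.1027]
rotvec to target deg [-0.0034 -0.2858  0.0917]
offset tool [-0.0311 -0.0004  0.0527]  in target tool axes [-0.0308 -0.0003  0.0528]
```

View pics/w2.png

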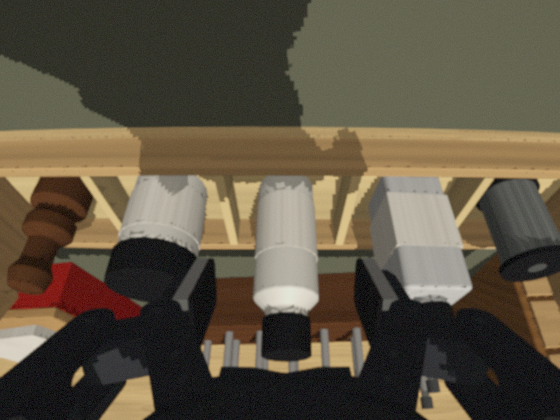

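The bottle (286,250) is centred between the fingers (205 and 365), and the neighbours are clear. Advancing.

>>> jog_arm(deltas=[{"gripper": 0.7, "offset": [-0.006, 0, 0.0106], "rotation": [0, -0.3, 0]}, {"gripper": 0.7, "offset": [-0.006, 0, 0.0106], "rotation": [0, 0, 0]}, {"gripper": 0.7, "offset": [-0.006, 0, 0.0106], "rotation": [0, 0, 0]}, {"gripper": 0.7, "offset": [-0.006, 0, 0.0106], "rotation": [0, 0, 0]}, {"gripper": 0.7, "offset": [-0.0065, 0, 0.0105], "rotation": [0, 0, 0]}, {"gripper": 0.7, "offset": [0, 0, 0], "rotation": [0, 0, 0]}])

```text
clock: 6.6
position: [0.652, 0.034, 0.0763]
ee_rot: [0.047, 0.938, -0.019, 0.343]
ft_force: [-0.4, -0.0, -0.3]
grip_width: 0.701
grasp_force: 0.0
```

```bash
python3 rel.py 0 0 0.082
```

```text
t 6.6 q [ 0.7079  0.3567 -1.0264  2.1405  1.4317  0.488   0.0634] TCP [0.652  0.034  0.0763] grasp in tote [-0.0002  0.0005  0.0825]
rotvec to target deg [-0.0532  0.1288  0.2204]
offset tool [ 0.0001 -0.0005  0.0005]  in target tool axes [ 0.0001 -0.0005  0.0005]
```

>>> jog_arm(deltas=[{"gripper": 0.5, "offset": [0, 0, 0], "rotation": [0, 0, 0]}, {"gripper": 0.4, "offset": [0, 0, 0], "rotation": [0, 0, 0]}, {"gripper": 0.3, "offset": [0, 0, 0], "rotation": [0, 0, 0]}, {"gripper": 0.3, "offset": [0, 0, 0], "rotation": [0, 0, 0]}, {"gripper": 0.3, "offset": [0, 0, 0], "rotation": [0, 0, 0]}, {"gripper": 0.3, "offset": [0, 0, 0], "rotation": [0, 0, 0]}], newtons=30)

```text
clock: 7.2
position: [0.6516, 0.0349, 0.0765]
ee_rot: [0.046, 0.938, -0.018, 0.343]
ft_force: [-1.8, 0.7, 7.0]
grip_width: 0.431
grasp_force: 30.0
```

>>> jog_arm(deltas=[{"gripper": 0.3, "offset": [-0.0045, 0, -0.0054], "rotation": [0, 0, 0]}, {"gripper": 0.3, "offset": [-0.0045, 0, -0.0054], "rotation": [0, 0, 0]}, {"gripper": 0.3, "offset": [-0.0045, 0, -0.0054], "rotation": [0, 0, 0]}, {"gripper": 0.3, "offset": [-0.0045, 0, -0.0054], "rotation": [0, 0, 0]}, {"gripper": 0.3, "offset": [-0.0045, 0, -0.0054], "rotation": [0, 0, 0]}, {"gripper": 0.3, "offset": [0, 0, 0], "rotation": [0, 0, 0]}])

```text
clock: 7.8
position: [0.6509, 0.0348, 0.1111]
ee_rot: [0.046, 0.938, -0.018, 0.342]
ft_force: [1.1, -0.5, -1.0]
grip_width: 0.433
grasp_force: 30.0
```

```bash
python3 rel.py -0.11 0 0.117
```

```text
t 7.8 q [ 0.7912  0.2864 -1.1043  2.12    1.234   0.4787  0.2408] TCP [0.6509 0.0348 0.1111] grasp in tote [-0.0014  0.0012  0.1173]
rotvec to target deg [0.0322 0.1135 0.2577]
offset tool [ 0.0832 -0.0008 -0.0698]  in target tool axes [ 0.0834 -0.0012 -0.0696]
```

>>> jog_arm(deltas=[{"gripper": 0.3, "offset": [0.0084, 0, -0.007], "rotation": [0, 0, 0]}, {"gripper": 0.3, "offset": [0.0084, 0, -0.007], "rotation": [0, 0, 0]}, {"gripper": 0.3, "offset": [0.0084, 0, -0.007], "rotation": [0, 0, 0]}, {"gripper": 0.3, "offset": [0.0084, 0, -0.007], "rotation": [0, 0, 0]}, {"gripper": 0.3, "offset": [0.0084, 0, -0.007], "rotation": [0, 0, 0]}, {"gripper": 0.3, "offset": [0.0084, 0, -0.007], "rotation": [0, 0, 0]}, {"gripper": 0.3, "offset": [0.0084, 0, -0.007], "rotation": [0, 0, 0]}, {"gripper": 0.3, "offset": [0.0084, 0, -0.007], "rotation": [0, 0, 0]}, {"gripper": 0.3, "offset": [0.0084, 0, -0.007], "rotation": [0, 0, 0]}, {"gripper": 0.3, "offset": [0.0084, 0, -0.007], "rotation": [0, 0, 0]}, {"gripper": 0.3, "offset": [0, 0, 0], "rotation": [0, 0, 0]}])

```text
clock: 8.9
position: [0.5408, 0.0452, 0.1094]
ee_rot: [0.046, 0.938, -0.019, 0.342]
ft_force: [0.0, 0.5, -0.6]
grip_width: 0.43
grasp_force: 30.1
```

```bash
python3 rel.py -0.11 0.11 0.117
```

```text
t 8.9 q [ 0.8607 -0.145  -1.1352  2.3582  0.603   0.2369  0.6137] TCP [0.5408 0.0452 0.1094] grasp in tote [-0.112   0.0003  0.1155]
rotvec to target deg [-0.0416  0.0435  0.3261]
offset tool [-0.0031  0.1097  0.0001]  in target tool axes [-0.0024  0.1097  0.0002]
```

>>> jog_arm(deltas=[{"gripper": 0.3, "offset": [-0.0004, 0.014, 0], "rotation": [0, 0, 0]}, {"gripper": 0.3, "offset": [-0.0004, 0.014, 0], "rotation": [0, 0, 0]}, {"gripper": 0.3, "offset": [-0.0004, 0.014, 0], "rotation": [0, 0, 0]}, {"gripper": 0.3, "offset": [-0.0004, 0.014, 0], "rotation": [0, 0, 0]}, {"gripper": 0.3, "offset": [-0.0004, 0.014, 0], "rotation": [0, 0, 0]}, {"gripper": 0.3, "offset": [-0.0004, 0.014, 0], "rotation": [0, 0, 0]}, {"gripper": 0.3, "offset": [0, 0.014, 0], "rotation": [0, 0, 0]}, {"gripper": 0.3, "offset": [0, 0.012, 0], "rotation": [0, 0, 0.3]}, {"gripper": 0.3, "offset": [0, 0, 0], "rotation": [0, 0, 0]}])

```text
clock: 9.8
position: [0.5553, 0.1575, 0.1115]
ee_rot: [0.048, 0.938, -0.015, 0.342]
ft_force: [1.0, -0.7, -1.5]
grip_width: 0.43
grasp_force: 30.2
```

```bash
python3 rel.py -0.11 0.11 0.072
```

```text
t 9.8 q [ 0.7557  0.1916 -1.4012  2.2368  1.2225  0.6498 -0.0658] TCP [0.5553 0.1575 0.1115] grasp in tote [-0.1091  0.1133  0.1176]
rotvec to target deg [ 0.3054  0.085  -0.0766]
offset tool [ 0.0301 -0.0036  0.0343]  in target tool axes [ 0.03   -0.0033  0.0344]
```

>>> jog_arm(deltas=[{"gripper": 0.3, "offset": [0.005, 0, 0.006], "rotation": [0, 0, 0]}, {"gripper": 0.3, "offset": [0.005, 0, 0.006], "rotation": [0, 0, 0]}, {"gripper": 0.3, "offset": [0.005, 0, 0.006], "rotation": [0, 0, 0]}, {"gripper": 0.3, "offset": [0.005, 0, 0.006], "rotation": [0, 0, 0]}, {"gripper": 0.3, "offset": [0.0045, 0, 0.0055], "rotation": [0, 0, 0]}, {"gripper": 0.3, "offset": [0, 0, 0], "rotation": [0, 0, 0]}])

```text
clock: 10.4
position: [0.5549, 0.1544, 0.0722]
ee_rot: [0.049, 0.938, -0.017, 0.342]
ft_force: [-0.8, -0.4, -0.3]
grip_width: 0.43
grasp_force: 30.2
```

```bash
python3 rel.py -0.11 0.11 0.072
```

```text
t 10.4 q [ 0.6002  0.3109 -1.2699  2.2658  1.4285  0.711  -0.2413] TCP [0.5549 0.1544 0.0722] grasp in tote [-0.1092  0.1103  0.0783]
rotvec to target deg [ 0.0666  0.0247 -0.0911]
offset tool [ 0.0047 -0.0003  0.0043]  in target tool axes [ 0.0047 -0.0003  0.0043]
```

Last 6 mm down slowly, watching force.

>>> jog_arm(deltas=[{"gripper": 0.3, "offset": [0.0013, 0, 0.0015], "rotation": [0, 0, 0]}, {"gripper": 0.3, "offset": [0.0013, 0, 0.0015], "rotation": [0, 0, 0]}, {"gripper": 0.3, "offset": [0.0007, 0, 0.0008], "rotation": [0, 0, 0]}, {"gripper": 0.3, "offset": [0, 0, 0], "rotation": [0, 0, 0]}])

```text
clock: 10.8
position: [0.555, 0.155, 0.068]
ee_rot: [0.049, 0.938, -0.017, 0.342]
ft_force: [-0.2, -0.5, -0.9]
grip_width: 0.431
grasp_force: 30.2
```

>>> jog_arm(deltas=[{"gripper": 0.3, "offset": [0.0007, 0, 0.0008], "rotation": [0, 0, 0]}, {"gripper": 0.3, "offset": [0, 0, 0], "rotation": [0, 0, 0]}, {"gripper": 0.3, "offset": [0, 0, 0], "rotation": [0, 0, 0]}])

```text
clock: 11.1
position: [0.5549, 0.1552, 0.0669]
ee_rot: [0.048, 0.938, -0.017, 0.342]
ft_force: [-1.1, 0.2, -1.5]
grip_width: 0.431
grasp_force: 30.2
```

```bash
python3 rel.py -0.11 0.11 0.072
```

```text
t 11.1 q [ 0.5799  0.3277 -1.2542  2.2684  1.4558  0.721  -0.2646] TCP [0.5549 0.1552 0.0669] grasp in tote [-0.1092  0.1111  0.0731]
rotvec to target deg [ 0.0697  0.0766 -0.043 ]
offset tool [ 0.0013 -0.0011  0.0003]  in target tool axes [ 0.0013 -0.0011  0.0003]
```

>>> jog_arm(deltas=[{"gripper": 0.3, "offset": [0.0007, 0, 0.0008], "rotation": [0, 0, 0]}, {"gripper": 0.3, "offset": [0, 0, 0], "rotation": [0, 0, 0]}, {"gripper": 0.3, "offset": [0, 0, 0], "rotation": [0, 0, 0]}])

```text
clock: 11.4
position: [0.5555, 0.1553, 0.0666]
ee_rot: [0.048, 0.938, -0.017, 0.343]
ft_force: [-1.2, -0.1, 5.2]
grip_width: 0.43
grasp_force: 31.1
```

>>> jog_arm(deltas=[{"gripper": 0.3, "offset": [0.0007, 0, 0.0008], "rotation": [0, 0, 0]}, {"gripper": 0.3, "offset": [0, 0, 0], "rotation": [0, 0, 0]}, {"gripper": 0.3, "offset": [0, 0, 0], "rotation": [0, 0, 0]}])

```text
clock: 11.7
position: [0.5565, 0.1556, 0.0666]
ee_rot: [0.048, 0.938, -0.017, 0.344]
ft_force: [-3.5, -1.9, 13.0]
grip_width: 0.43
grasp_force: 31.9
```

>>> jog_arm(deltas=[{"gripper": 0.5, "offset": [0, 0, 0], "rotation": [0, 0, 0]}, {"gripper": 0.6, "offset": [0, 0, 0], "rotation": [0, 0, 0]}, {"gripper": 0.75, "offset": [0, 0, 0], "rotation": [0, 0, 0]}, {"gripper": 0.75, "offset": [0, 0, 0], "rotation": [0, 0, 0]}])

```text
clock: 12.1
position: [0.5547, 0.1551, 0.0646]
ee_rot: [0.049, 0.938, -0.017, 0.342]
ft_force: [0.1, 0.3, 1.0]
grip_width: 0.753
grasp_force: 0.0
```

```bash
python3 rel.py -0.19 0.11 0.11; python3 - <<'E'
from h import *
cv2.imwrite("pics/w3.png",np.hstack([cv2.resize(imaging.camera("wrist"),(400,300)),cv2.resize(imaging.camera("scene")[190:340,190:390],(400,300))]))
E
```

```text
t 12.1 q [ 0.5736  0.3342 -1.2486  2.27    1.4659  0.7243 -0.2731] TCP [0.5547 0.1551 0.0646] grasp in tote [-0.1094  0.1109  0.0707]
rotvec to target deg [ 0.0631  0.0522 -0.0432]
offset tool [ 0.0364 -0.0009 -0.082 ]  in target tool axes [ 0.0365 -0.0009 -0.0819]
```

View pics/w3.png

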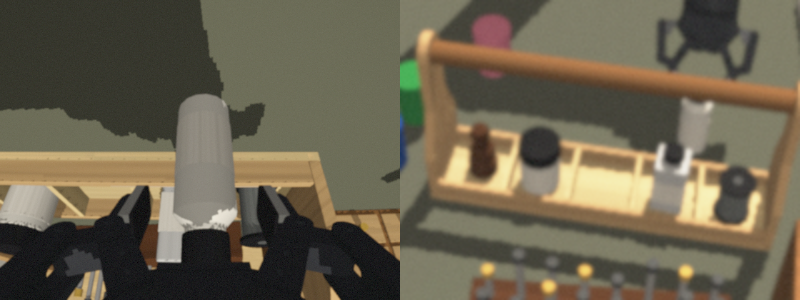

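The bottle stands upright on the bench in front of the tin and the middle cell is empty. Retreating, then going for the jar.

>>> jog_arm(deltas=[{"gripper": 0.82, "offset": [0, 0, -0.015], "rotation": [0, 0, 0]}, {"gripper": 0.82, "offset": [0, 0, -0.015], "rotation": [0, 0, 0]}, {"gripper": 0.82, "offset": [0, 0, -0.015], "rotation": [0, 0, 0]}, {"gripper": 0.82, "offset": [0, 0, -0.015], "rotation": [0, 0, 0]}, {"gripper": 0.82, "offset": [-0.013, 0, -0.015], "rotation": [0, 0, 0]}, {"gripper": 0.82, "offset": [-0.013, 0, -0.015], "rotation": [0, 0, 0]}, {"gripper": 0.82, "offset": [-0.013, 0, -0.015], "rotation": [0, 0, 0]}, {"gripper": 0.82, "offset": [0, 0, 0], "rotation": [0, 0, 0]}])

```text
clock: 13.0
position: [0.5187, 0.1586, 0.1667]
ee_rot: [0.048, 0.938, -0.018, 0.342]
ft_force: [-0.5, 0.3, -0.5]
grip_width: 0.819
grasp_force: 0.0
```

```bash
python3 rel.py -0.12 -0.084 0.165
```

```text
t 13.0 q [ 0.5273 -0.2384 -1.0887  2.2541  0.4843  0.4985  0.49  ] TCP [0.5187 0.1586 0.1667] grasp in tote [-0.1456  0.1108  0.1728]
rotvec to target deg [-0.0743  0.0239  0.0583]
offset tool [-0.0144 -0.1948  0.0227]  in target tool axes [-0.0146 -0.1948  0.0224]
```

>>> jog_arm(deltas=[{"gripper": 0.82, "offset": [-0.0012, -0.0162, 0.0019], "rotation": [0, 0, 0]}, {"gripper": 0.82, "offset": [-0.0012, -0.0162, 0.0019], "rotation": [0, 0, 0]}, {"gripper": 0.82, "offset": [-0.0012, -0.0162, 0.0019], "rotation": [0, 0, 0]}, {"gripper": 0.82, "offset": [-0.0012, -0.0162, 0.0019], "rotation": [0, 0, 0]}, {"gripper": 0.82, "offset": [-0.0012, -0.0162, 0.0019], "rotation": [0, 0, 0]}, {"gripper": 0.82, "offset": [-0.0012, -0.0162, 0.0019], "rotation": [0, 0, 0]}, {"gripper": 0.82, "offset": [-0.0012, -0.0162, 0.0019], "rotation": [0, 0, 0]}, {"gripper": 0.82, "offset": [-0.0012, -0.0162, 0.0019], "rotation": [0, 0, 0]}, {"gripper": 0.82, "offset": [-0.0012, -0.0162, 0.0019], "rotation": [0, 0, 0]}, {"gripper": 0.82, "offset": [-0.0012, -0.0162, 0.0019], "rotation": [0, 0, 0]}, {"gripper": 0.82, "offset": [-0.0012, -0.0162, 0.0019], "rotation": [0, 0, 0]}, {"gripper": 0.82, "offset": [-0.0012, -0.0162, 0.0019], "rotation": [0, 0, 0]}, {"gripper": 0.82, "offset": [0, 0, 0], "rotation": [0, 0, 0]}, {"gripper": 0.82, "offset": [0, 0, 0], "rotation": [0, 0, 0]}])

```text
clock: 14.4
position: [0.5225, -0.0381, 0.155]
ee_rot: [0.049, 0.939, -0.019, 0.339]
ft_force: [-0.9, 0.2, -0.1]
grip_width: 0.821
grasp_force: 0.0
```

```bash
python3 rel.py -0.06 -0.084 0.105; python3 - <<'E'
from rel import *
o=manip.get_obs();c=cam("wrist",o)
cv2.imwrite("pics/w4.png",imaging.camera("wrist"))
for n,P in (("jarlid",[0,-.084,.09]),("jarbase",[0,-.084,.01]),("lidL",[0,-.112,.075]),("lidR",[0,-.056,.075])): print(n,proj(c,C0+RT@np.array(P)))
E
```

```text
t 14.4 q [ 0.2656 -0.2644 -0.3316  2.3913  0.1199  0.3205  1.2815] TCP [ 0.5225 -0.0381  0.155 ] grasp in tote [-0.1215 -0.0845  0.1612]
rotvec to target deg [-0.1642 -0.2997  0.0418]
offset tool [-0.0114  0.0007  0.0825]  in target tool axes [-0.011   0.0005  0.0826]
jarlid [285.3713 253.7614]
jarbase [285.5426 181.8176]
lidL [253.758  238.6039]
lidR [317.0685 238.7356]
```

View pics/w4.png

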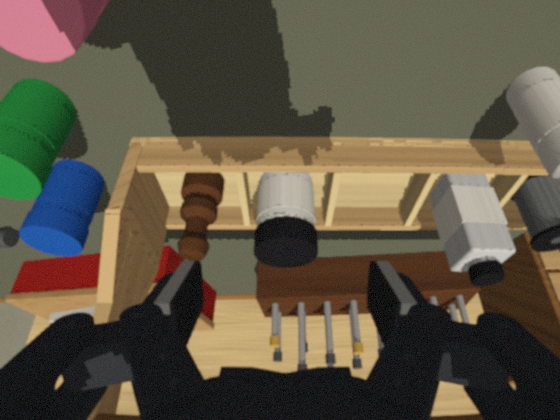

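Jar lid (286,240) is centred between the fingers (180 and 393); slicker and tin are clear. Going in.

>>> jog_arm(deltas=[{"gripper": 0.82, "offset": [-0.0022, 0, 0.0165], "rotation": [0, -0.3, 0]}, {"gripper": 0.82, "offset": [-0.0022, 0, 0.0165], "rotation": [0, 0, 0]}, {"gripper": 0.82, "offset": [-0.0022, 0, 0.0165], "rotation": [0, 0, 0]}, {"gripper": 0.82, "offset": [-0.0022, 0, 0.0165], "rotation": [0, 0, 0]}, {"gripper": 0.82, "offset": [-0.0022, 0, 0.0165], "rotation": [0, 0, 0]}, {"gripper": 0.82, "offset": [-0.0049, 0, 0.0098], "rotation": [0, 0, 0]}, {"gripper": 0.82, "offset": [-0.0049, 0, 0.0098], "rotation": [0, 0, 0]}, {"gripper": 0.82, "offset": [-0.0049, 0, 0.0098], "rotation": [0, 0, 0]}, {"gripper": 0.82, "offset": [-0.0049, 0, 0.0098], "rotation": [0, 0, 0]}, {"gripper": 0.82, "offset": [-0.0049, 0, 0.0098], "rotation": [0, 0, 0]}, {"gripper": 0.82, "offset": [-0.0049, 0, 0.0098], "rotation": [0, 0, 0]}, {"gripper": 0.82, "offset": [0, 0, 0], "rotation": [0, 0, 0]}])

```text
clock: 15.65
position: [0.6447, -0.05, 0.0732]
ee_rot: [0.048, 0.938, -0.018, 0.342]
ft_force: [1.0, 0.4, -0.4]
grip_width: 0.82
grasp_force: 0.0
```

```bash
python3 rel.py 0 -0.084 0.079
```

```text
t 15.65 q [ 0.3996  0.2023 -0.4686  2.1869  1.1803  0.19    0.3309] TCP [ 0.6447 -0.05    0.0732] grasp in tote [ 0.0012 -0.0838  0.0794]
rotvec to target deg [-0.0392  0.0575  0.0486]
offset tool [ 0.0012 -0.0002 -0.0005]  in target tool axes [ 0.0012 -0.0002 -0.0005]
```

>>> jog_arm(deltas=[{"gripper": 0.7, "offset": [0, 0, 0], "rotation": [0, 0, 0]}, {"gripper": 0.6, "offset": [0, 0, 0], "rotation": [0, 0, 0]}, {"gripper": 0.5, "offset": [0, 0, 0], "rotation": [0, 0, 0]}, {"gripper": 0.5, "offset": [0, 0, 0], "rotation": [0, 0, 0]}, {"gripper": 0.5, "offset": [0, 0, 0], "rotation": [0, 0, 0]}, {"gripper": 0.5, "offset": [-0.0045, 0, -0.0054], "rotation": [0, 0, 0]}, {"gripper": 0.5, "offset": [-0.0045, 0, -0.0054], "rotation": [0, 0, 0]}, {"gripper": 0.5, "offset": [-0.0045, 0, -0.0054], "rotation": [0, 0, 0]}, {"gripper": 0.5, "offset": [-0.0045, 0, -0.0054], "rotation": [0, 0, 0]}, {"gripper": 0.5, "offset": [-0.0045, 0, -0.0054], "rotation": [0, 0, 0]}, {"gripper": 0.5, "offset": [0, 0, 0], "rotation": [0, 0, 0]}], newtons=35)

```text
clock: 16.75
position: [0.6439, -0.0513, 0.1098]
ee_rot: [0.049, 0.938, -0.019, 0.343]
ft_force: [0.4, -0.4, -1.4]
grip_width: 0.582
grasp_force: 35.1
```

```bash
python3 rel.py 0 0 0.116
```

```text
t 16.75 q [ 0.5432  0.1427 -0.6094  2.1616  0.8208  0.235   0.6913] TCP [ 0.6439 -0.0513  0.1098] grasp in tote [ 0.0005 -0.0852  0.1159]
rotvec to target deg [-0.1763  0.1434  0.0365]
offset tool [ 0.0003  0.0852 -0.0007]  in target tool axes [ 0.0003  0.0852 -0.0004]
```

>>> jog_arm(deltas=[{"gripper": 0.5, "offset": [0, 0.0106, 0], "rotation": [0, 0, 0]}, {"gripper": 0.5, "offset": [0, 0.0106, 0], "rotation": [0, 0, 0]}, {"gripper": 0.5, "offset": [0, 0.0106, 0], "rotation": [0, 0, 0]}, {"gripper": 0.5, "offset": [0, 0.0106, 0], "rotation": [0, 0, 0]}, {"gripper": 0.5, "offset": [0, 0.0106, 0], "rotation": [0, 0, 0]}, {"gripper": 0.5, "offset": [0, 0.0106, 0], "rotation": [0, 0, 0]}, {"gripper": 0.5, "offset": [0, 0.0106, 0], "rotation": [0, 0, 0]}, {"gripper": 0.5, "offset": [0, 0.0106, 0], "rotation": [0, 0, 0]}, {"gripper": 0.5, "offset": [0, 0, 0], "rotation": [0, 0, 0]}])

```text
clock: 17.65
position: [0.6524, 0.035, 0.1083]
ee_rot: [0.047, 0.938, -0.018, 0.342]
ft_force: [0.1, -0.7, -1.8]
grip_width: 0.581
grasp_force: 35.2
```

```bash
python3 rel.py 0 0 0.081; python3 - <<'E'
from h import *
cv2.imwrite("pics/w5.png",np.hstack([cv2.resize(imaging.camera("wrist"),(400,300)),cv2.resize(imaging.camera("scene")[190:340,190:390],(400,300))]))
E
```

```text
t 17.65 q [ 0.3267  0.1713 -0.5976  2.135   1.0535  0.3572  0.3241] TCP [0.6524 0.035  0.1083] grasp in tote [0.0001 0.0016 0.1144]
rotvec to target deg [-0.0328  0.0662  0.1357]
offset tool [ 0.0216 -0.0015  0.0255]  in target tool axes [ 0.0215 -0.0016  0.0255]
```

View pics/w5.png

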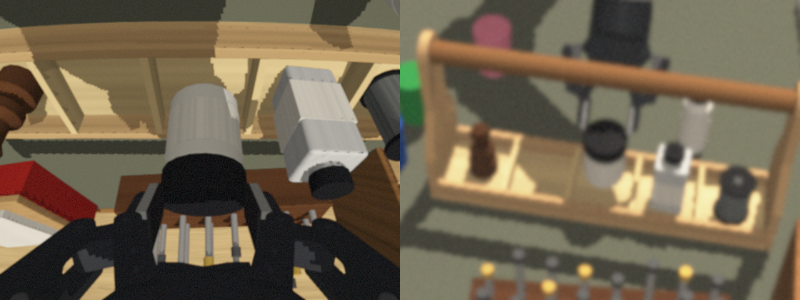

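The jar hangs upright over the middle cell. Lowering it, then creeping to contact.

>>> jog_arm(deltas=[{"gripper": 0.5, "offset": [0.004, -0.0003, 0.0047], "rotation": [0, 0, 0]}, {"gripper": 0.5, "offset": [0.004, -0.0003, 0.0047], "rotation": [0, 0, 0]}, {"gripper": 0.5, "offset": [0.004, -0.0003, 0.0047], "rotation": [0, 0, 0]}, {"gripper": 0.5, "offset": [0.004, -0.0003, 0.0047], "rotation": [0, 0, 0]}, {"gripper": 0.5, "offset": [0.004, 0, 0.0047], "rotation": [0, 0, 0]}, {"gripper": 0.5, "offset": [0.0007, 0, 0.0008], "rotation": [0, 0, 0]}, {"gripper": 0.5, "offset": [0.0007, 0, 0.0008], "rotation": [0, 0, 0]}, {"gripper": 0.5, "offset": [0, 0, 0], "rotation": [0, 0, 0]}, {"gripper": 0.5, "offset": [0, 0, 0], "rotation": [0, 0, 0]}])

```text
clock: 18.65
position: [0.6528, 0.031, 0.0764]
ee_rot: [0.049, 0.938, -0.02, 0.343]
ft_force: [-2.0, -2.8, 6.0]
grip_width: 0.577
grasp_force: 37.1
```

>>> jog_arm(deltas=[{"gripper": 0.5, "offset": [0.0007, 0, 0.0008], "rotation": [0, 0, 0]}, {"gripper": 0.5, "offset": [0.0004, 0, 0.0005], "rotation": [0, 0, 0]}, {"gripper": 0.5, "offset": [0, 0, 0], "rotation": [0, 0, 0]}, {"gripper": 0.5, "offset": [0, 0, 0], "rotation": [0, 0, 0]}])

```text
clock: 19.05
position: [0.6541, 0.0311, 0.0765]
ee_rot: [0.049, 0.937, -0.02, 0.344]
ft_force: [-6.6, -3.5, 14.4]
grip_width: 0.584
grasp_force: 40.0
```

>>> jog_arm(deltas=[{"gripper": 0.62, "offset": [0, 0, 0], "rotation": [0, 0, 0]}, {"gripper": 0.7, "offset": [0, 0, 0], "rotation": [0, 0, 0]}, {"gripper": 0.8, "offset": [0, 0, 0], "rotation": [0, 0, 0]}, {"gripper": 0.82, "offset": [0, 0, 0], "rotation": [0, 0, 0]}])

```text
clock: 19.45
position: [0.6522, 0.0321, 0.0737]
ee_rot: [0.048, 0.938, -0.019, 0.342]
ft_force: [-0.3, 0.2, -0.3]
grip_width: 0.824
grasp_force: 0.0
```

```bash
python3 rel.py -0.12 0.01 0.165; python3 - <<'E'
from h import *
cv2.imwrite("pics/w6.png",np.hstack([cv2.resize(imaging.camera("wrist"),(400,300)),cv2.resize(imaging.camera("scene")[190:340,190:390],(400,300))]))
E
```

```text
t 19.45 q [ 0.2688  0.2323 -0.538   2.1587  1.2935  0.3366  0.0898] TCP [0.6522 0.0321 0.0737] grasp in tote [ 0.0002 -0.0014  0.0798]
rotvec to target deg [-0.1297  0.0509  0.0481]
offset tool [ 0.0372  0.0111 -0.1426]  in target tool axes [ 0.0373  0.0114 -0.1425]
```

View pics/w6.png

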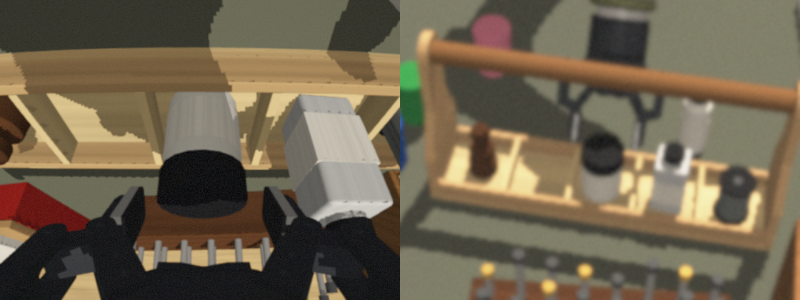

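The jar stands upright on the middle cell floor. Retreating and going back to the bottle.

>>> jog_arm(deltas=[{"gripper": 0.82, "offset": [0.0037, 0, -0.0142], "rotation": [0, 0, 0]}, {"gripper": 0.82, "offset": [0.0037, 0, -0.0142], "rotation": [0, 0, 0]}, {"gripper": 0.82, "offset": [0.0037, 0, -0.0142], "rotation": [0, 0, 0]}, {"gripper": 0.82, "offset": [0.0037, 0, -0.0142], "rotation": [0, 0, 0]}, {"gripper": 0.82, "offset": [0.0037, 0, -0.0142], "rotation": [0, 0, 0]}, {"gripper": 0.82, "offset": [0.0037, 0, -0.0142], "rotation": [0, 0, 0]}, {"gripper": 0.82, "offset": [0.0037, 0, -0.0142], "rotation": [0, 0, 0]}, {"gripper": 0.82, "offset": [0.0037, 0, -0.0142], "rotation": [0, 0, 0]}, {"gripper": 0.75, "offset": [0.0037, 0, -0.0142], "rotation": [0, 0, 0]}, {"gripper": 0.75, "offset": [0.0037, 0, -0.0142], "rotation": [0, 0, 0]}, {"gripper": 0.75, "offset": [0, 0, 0], "rotation": [0, 0, 0]}])

```text
clock: 20.65
position: [0.533, 0.0448, 0.1599]
ee_rot: [0.048, 0.938, -0.019, 0.343]
ft_force: [0.2, 0.4, 0.0]
grip_width: 0.751
grasp_force: 0.0
```

```bash
python3 rel.py -0.145 0.111 0.175
```

```text
t 20.65 q [ 0.2507 -0.2336 -0.5555  2.3461  0.4322  0.3812  0.7827] TCP [0.533  0.0448 0.1599] grasp in tote [-0.1197 -0.0009  0.166 ]
rotvec to target deg [-0.1423  0.1886  0.0791]
offset tool [ 0.0134  0.1119 -0.0235]  in target tool axes [ 0.0136  0.1119 -0.0232]
```

>>> jog_arm(deltas=[{"gripper": 0.75, "offset": [0.0017, 0.014, -0.0029], "rotation": [0, 0, 0]}, {"gripper": 0.75, "offset": [0.0017, 0.014, -0.0029], "rotation": [0, 0, 0]}, {"gripper": 0.75, "offset": [0.0017, 0.014, -0.0029], "rotation": [0, 0, 0]}, {"gripper": 0.75, "offset": [0.0017, 0.014, -0.0029], "rotation": [0, 0, 0]}, {"gripper": 0.75, "offset": [0.0017, 0.014, -0.0029], "rotation": [0, 0, 0]}, {"gripper": 0.75, "offset": [0.0017, 0.014, -0.0029], "rotation": [0, 0, 0]}, {"gripper": 0.75, "offset": [0.0017, 0.014, -0.0029], "rotation": [0, 0, 0]}, {"gripper": 0.75, "offset": [0.0017, 0.014, -0.0029], "rotation": [0, 0, 0]}, {"gripper": 0.75, "offset": [0, 0, 0], "rotation": [0, 0, 0]}, {"gripper": 0.75, "offset": [0, 0, 0], "rotation": [0, 0, 0]}])

```text
clock: 21.65
position: [0.5199, 0.1582, 0.167]
ee_rot: [0.048, 0.938, -0.019, 0.342]
ft_force: [-0.6, 0.0, -0.1]
grip_width: 0.748
grasp_force: 0.0
```

```bash
python3 rel.py -0.109 0.111 0.0727;python3 rel.py -0.147 0.111 0.118
```

```text
t 21.65 q [ 0.2829 -0.1817 -0.8865  2.2578  0.6258  0.5462  0.367 ] TCP [0.5199 0.1582 0.167 ] grasp in tote [-0.1444  0.1105  0.1732]
rotvec to target deg [-0.1439  0.0396  0.0489]
offset tool [0.0376 0.0007 0.0997]  in target tool axes [0.0375 0.0005 0.0997]
t 21.65 q [ 0.2829 -0.1817 -0.8865  2.2578  0.6258  0.5462  0.367 ] TCP [0.5199 0.1582 0.167 ] grasp in tote [-0.1444  0.1105  0.1732]
rotvec to target deg [-0.1439  0.0396  0.0489]
offset tool [0.0375 0.0006 0.0405]  in target tool axes [0.0375 0.0005 0.0406]
```

>>> jog_arm(deltas=[{"gripper": 0.75, "offset": [0.0125, 0, 0.0135], "rotation": [0, 0, 0]}, {"gripper": 0.75, "offset": [0.0125, 0, 0.0135], "rotation": [0, 0, 0]}, {"gripper": 0.75, "offset": [0.0125, 0, 0.0135], "rotation": [0, 0, 0]}, {"gripper": 0.75, "offset": [0, 0, 0.0148], "rotation": [0, 0, 0]}, {"gripper": 0.75, "offset": [0, 0, 0.0148], "rotation": [0, 0, 0]}, {"gripper": 0.75, "offset": [0, 0, 0.0148], "rotation": [0, 0, 0]}, {"gripper": 0.75, "offset": [0, 0, 0.0148], "rotation": [0, 0, 0]}, {"gripper": 0.75, "offset": [0, 0, 0], "rotation": [0, 0, 0]}])

```text
clock: 22.45
position: [0.5548, 0.153, 0.0649]
ee_rot: [0.049, 0.939, -0.019, 0.34]
ft_force: [-0.5, -0.2, 0.4]
grip_width: 0.751
grasp_force: 0.0
```

```bash
python3 rel.py -0.109 0.111 0.0727
```

```text
t 22.45 q [ 0.326   0.2101 -0.9708  2.2745  1.3646  0.6087 -0.2519] TCP [0.5548 0.153  0.0649] grasp in tote [-0.1091  0.1089  0.071 ]
rotvec to target deg [-0.2377 -0.132  -0.0334]
offset tool [-0.0011  0.0021 -0.0013]  in target tool axes [-0.0011  0.0021 -0.0013]
```

Grip, then lift: bottom must clear the slat, so 50 mm up.

>>> jog_arm(deltas=[{"gripper": 0.6, "offset": [-0.001, 0.002, -0.001], "rotation": [-0.2, 0, 0]}, {"gripper": 0.4, "offset": [0, 0, 0], "rotation": [0, 0, 0]}, {"gripper": 0.3, "offset": [0, 0, 0], "rotation": [0, 0, 0]}, {"gripper": 0.3, "offset": [0, 0, 0], "rotation": [0, 0, 0]}, {"gripper": 0.3, "offset": [0, 0, 0], "rotation": [0, 0, 0]}, {"gripper": 0.3, "offset": [0, 0, 0], "rotation": [0, 0, 0]}, {"gripper": 0.3, "offset": [-0.0053, 0, -0.0063], "rotation": [0, 0, 0]}, {"gripper": 0.3, "offset": [-0.0053, 0, -0.0063], "rotation": [0, 0, 0]}, {"gripper": 0.3, "offset": [-0.0053, 0, -0.0063], "rotation": [0, 0, 0]}, {"gripper": 0.3, "offset": [-0.0053, 0, -0.0063], "rotation": [0, 0, 0]}, {"gripper": 0.3, "offset": [-0.0053, 0, -0.0063], "rotation": [0, 0, 0]}, {"gripper": 0.3, "offset": [-0.0053, 0, -0.0063], "rotation": [0, 0, 0]}, {"gripper": 0.3, "offset": [0, 0, 0], "rotation": [0, 0, 0]}], newtons=30)

```text
clock: 23.75
position: [0.5555, 0.1566, 0.1187]
ee_rot: [0.048, 0.938, -0.017, 0.343]
ft_force: [1.2, 0.2, -0.6]
grip_width: 0.42
grasp_force: 29.8
```

```bash
python3 rel.py -0.11 -0.084 0.122
```

```text
t 23.75 q [ 0.4109  0.0543 -1.0263  2.2379  1.0553  0.5551  0.0283] TCP [0.5555 0.1566 0.1187] grasp in tote [-0.1088  0.1125  0.1248]
rotvec to target deg [0.0437 0.1471 0.0321]
offset tool [ 0.0028 -0.1965  0.0012]  in target tool axes [ 0.0027 -0.1965  0.0013]
```

>>> jog_arm(deltas=[{"gripper": 0.3, "offset": [0.0002, -0.014, 0], "rotation": [0, 0, 0]}, {"gripper": 0.3, "offset": [0.0002, -0.014, 0], "rotation": [0, 0, 0]}, {"gripper": 0.3, "offset": [0.0002, -0.014, 0], "rotation": [0, 0, 0]}, {"gripper": 0.3, "offset": [0.0002, -0.014, 0], "rotation": [0, 0, 0]}, {"gripper": 0.3, "offset": [0.0002, -0.014, 0], "rotation": [0, 0, 0]}, {"gripper": 0.3, "offset": [0.0002, -0.014, 0], "rotation": [0, 0, 0]}, {"gripper": 0.3, "offset": [0.0002, -0.014, 0], "rotation": [0, 0, 0]}, {"gripper": 0.3, "offset": [0.0002, -0.014, 0], "rotation": [0, 0, 0]}, {"gripper": 0.3, "offset": [0.0002, -0.014, 0], "rotation": [0, 0, 0]}, {"gripper": 0.3, "offset": [0.0002, -0.014, 0], "rotation": [0, 0, 0]}, {"gripper": 0.3, "offset": [0.0002, -0.014, 0], "rotation": [0, 0, 0]}, {"gripper": 0.3, "offset": [0.0002, -0.014, 0], "rotation": [0, 0, 0]}, {"gripper": 0.3, "offset": [0.0002, -0.014, 0], "rotation": [0, 0, 0]}, {"gripper": 0.3, "offset": [0, -0.014, 0], "rotation": [0, 0, 0]}, {"gripper": 0.3, "offset": [0, 0, 0], "rotation": [0, 0, 0]}])

```text
clock: 25.25
position: [0.5323, -0.0396, 0.1148]
ee_rot: [0.049, 0.939, -0.018, 0.341]
ft_force: [-0.3, 0.2, -2.2]
grip_width: 0.418
grasp_force: 29.9
```

```bash
python3 rel.py 0 -0.084 0.121
```

```text
t 25.25 q [ 0.3704 -0.1572 -0.4381  2.4112  0.2911  0.1944  1.1137] TCP [ 0.5323 -0.0396  0.1148] grasp in tote [-0.1117 -0.085   0.121 ]
rotvec to target deg [-0.0326 -0.0715 -0.0605]
offset tool [-0.0857  0.0012  0.0716]  in target tool axes [-0.0856  0.001   0.0717]
```

>>> jog_arm(deltas=[{"gripper": 0.3, "offset": [-0.0086, 0, 0.0072], "rotation": [0, 0, 0]}, {"gripper": 0.3, "offset": [-0.0086, 0, 0.0072], "rotation": [0, 0, 0]}, {"gripper": 0.3, "offset": [-0.0086, 0, 0.0072], "rotation": [0, 0, 0]}, {"gripper": 0.3, "offset": [-0.0086, 0, 0.0072], "rotation": [0, 0, 0]}, {"gripper": 0.3, "offset": [-0.0086, 0, 0.0072], "rotation": [0, 0, 0]}, {"gripper": 0.3, "offset": [-0.0086, 0, 0.0072], "rotation": [0, 0, 0]}, {"gripper": 0.3, "offset": [-0.0086, 0, 0.0072], "rotation": [0, 0, 0]}, {"gripper": 0.3, "offset": [-0.0086, 0, 0.0072], "rotation": [0, 0, 0]}, {"gripper": 0.3, "offset": [-0.0086, 0, 0.0072], "rotation": [0, 0, 0]}, {"gripper": 0.3, "offset": [-0.0086, 0, 0.0072], "rotation": [0, 0, 0]}, {"gripper": 0.3, "offset": [0, 0, 0], "rotation": [0, 0, 0]}, {"gripper": 0.3, "offset": [0, 0, 0], "rotation": [0, 0, 0]}])

```text
clock: 26.45
position: [0.6448, -0.0493, 0.116]
ee_rot: [0.048, 0.938, -0.017, 0.342]
ft_force: [-0.3, 1.1, -2.6]
grip_width: 0.422
grasp_force: 29.9
```

```bash
python3 rel.py 0 -0.084 0.085; python3 - <<'E'
from h import *
cv2.imwrite("pics/w7.png",np.hstack([cv2.resize(imaging.camera("wrist"),(400,300)),cv2.resize(imaging.camera("scene")[190:340,190:390],(400,300))]))
E
```

```text
t 26.45 q [ 0.4373  0.1205 -0.4992  2.1586  0.691   0.2318  0.8065] TCP [ 0.6448 -0.0493  0.116 ] grasp in tote [ 0.0012 -0.0831  0.1222]
rotvec to target deg [0.0676 0.0387 0.0364]
offset tool [ 0.0249 -0.0009  0.0277]  in target tool axes [ 0.0248 -0.0009  0.0277]
```

View pics/w7.png

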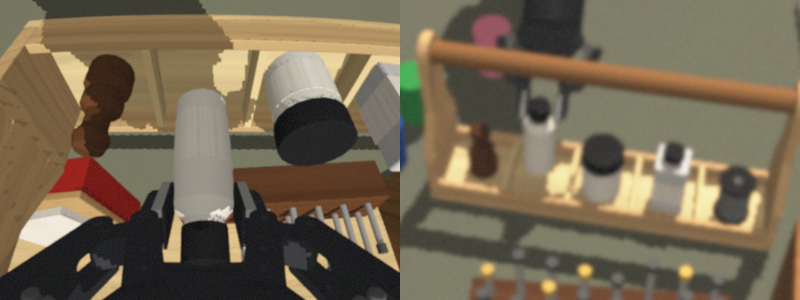

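The bottle hangs upright over the right cell, between the slicker and the jar. Lowering.

>>> jog_arm(deltas=[{"gripper": 0.3, "offset": [0.0045, 0, 0.0054], "rotation": [0, 0, 0]}, {"gripper": 0.3, "offset": [0.0045, 0, 0.0054], "rotation": [0, 0, 0]}, {"gripper": 0.3, "offset": [0.0045, 0, 0.0054], "rotation": [0, 0, 0]}, {"gripper": 0.3, "offset": [0.0045, 0, 0.0054], "rotation": [0, 0, 0]}, {"gripper": 0.3, "offset": [0.0045, 0, 0.0054], "rotation": [0, 0, 0]}, {"gripper": 0.3, "offset": [0.0007, 0, 0.0008], "rotation": [0, 0, 0]}, {"gripper": 0.3, "offset": [0.0007, 0, 0.0008], "rotation": [0, 0, 0]}, {"gripper": 0.3, "offset": [0, 0, 0], "rotation": [0, 0, 0]}])

```text
clock: 27.35
position: [0.6454, -0.0496, 0.0798]
ee_rot: [0.048, 0.938, -0.017, 0.343]
ft_force: [-0.2, 0.0, -0.2]
grip_width: 0.422
grasp_force: 30.1
```

>>> jog_arm(deltas=[{"gripper": 0.3, "offset": [0.0007, 0, 0.0008], "rotation": [0, 0, 0]}, {"gripper": 0.3, "offset": [0.0007, 0, 0.0008], "rotation": [0, 0, 0]}, {"gripper": 0.3, "offset": [0, 0, 0], "rotation": [0, 0, 0]}, {"gripper": 0.3, "offset": [0, 0, 0], "rotation": [0, 0, 0]}])

```text
clock: 27.75
position: [0.647, -0.0498, 0.0798]
ee_rot: [0.048, 0.937, -0.017, 0.344]
ft_force: [-2.9, -1.8, 12.2]
grip_width: 0.418
grasp_force: 31.8
```

>>> jog_arm(deltas=[{"gripper": 0.5, "offset": [0, 0, 0], "rotation": [0, 0, 0]}, {"gripper": 0.6, "offset": [0, 0, 0], "rotation": [0, 0, 0]}, {"gripper": 0.7, "offset": [0, 0, 0], "rotation": [0, 0, 0]}, {"gripper": 0.72, "offset": [0, 0, 0], "rotation": [0, 0, 0]}])

```text
clock: 28.15
position: [0.6449, -0.0495, 0.0768]
ee_rot: [0.048, 0.938, -0.017, 0.342]
ft_force: [-0.4, 0.2, -0.5]
grip_width: 0.72
grasp_force: 0.0
```

>>> jog_arm(deltas=[{"gripper": 0.72, "offset": [0.004, 0, -0.0135], "rotation": [0, 0, 0]}, {"gripper": 0.72, "offset": [0.004, 0, -0.0135], "rotation": [0, 0, 0]}, {"gripper": 0.72, "offset": [0.004, 0, -0.0135], "rotation": [0, 0, 0]}, {"gripper": 0.72, "offset": [0.004, 0, -0.0135], "rotation": [0, 0, 0]}, {"gripper": 0.72, "offset": [0.004, 0, -0.0135], "rotation": [0, 0, 0]}, {"gripper": 0.72, "offset": [0.004, 0, -0.0135], "rotation": [0, 0, 0]}, {"gripper": 0.72, "offset": [0.004, 0, -0.0135], "rotation": [0, 0, 0]}, {"gripper": 0.72, "offset": [0.004, 0, -0.0135], "rotation": [0, 0, 0]}, {"gripper": 0.72, "offset": [0.004, 0, -0.0135], "rotation": [0, 0, 0]}, {"gripper": 0.72, "offset": [0, 0, 0], "rotation": [0, 0, 0]}, {"gripper": 0.72, "offset": [0, 0, 0], "rotation": [0, 0, 0]}])

```text
clock: 29.25
position: [0.5402, -0.0387, 0.147]
ee_rot: [0.048, 0.938, -0.017, 0.343]
ft_force: [0.4, -0.3, 0.0]
grip_width: 0.718
grasp_force: 0.0
```

```bash
python3 - <<'E'
from rel import *
o=manip.get_obs();c=cam("wrist",o);w=imaging.camera("wrist");s=imaging.camera("scene")
cv2.imwrite("pics/w8.png",np.hstack([cv2.resize(w,(400,300)),cv2.resize(s[190:340,190:390],(400,300))]))
S=cam("scene")
hs=cv2.cvtColor(s,cv2.COLOR_BGR2HSV)
for a,b,ce in blobs(hs[245:300,220:370,2]<75,40):
    p=ce+[220,245]; print(a,b,p,[RT.T@(plane(S,p,z)-C0) for z in(.119,.079)])
for n,P in (("bottlecap",[0,-.084,.119]),("jar lid",[0,0,.079])): print(n,proj(S,C0+RT@np.array(P)),"wrist",proj(c,C0+RT@np.array(P)))
E
```

```text
369 [14  0 34 15] [251.9919 250.2954] [array([-0.0057, -0.1038,  0.119 ]), array([-0.0383, -0.1124,  0.079 ])]
160 [ 6 13 11 20] [230.3688 268.45  ] [array([ 0.0604, -0.1431,  0.119 ]), array([ 0.0309, -0.1535,  0.079 ])]
322 [62 12 19 21] [291.0155 267.1118] [array([0.0291, 0.0016, 0.119 ]), array([-0.0019, -0.002 ,  0.079 ])]
67 [103  17   8  10] [326.5522 266.5224] [array([0.0115, 0.0872, 0.119 ]), array([-0.0204,  0.0875,  0.079 ])]
184 [131  29  16  17] [357.8152 282.0272] [array([0.0446, 0.1655, 0.119 ]), array([0.0143, 0.1695, 0.079 ])]
91 [ 0 48 40  7] [238.5604 296.5055] [array([ 0.136 , -0.1041,  0.119 ]), array([ 0.1099, -0.1127,  0.079 ])]
bottlecap [259.1946 253.1136] wrist [283.1707 285.0017]
jar lid [291.6869 267.8038] wrist [384.6048 239.3174]
```

View pics/w8.png

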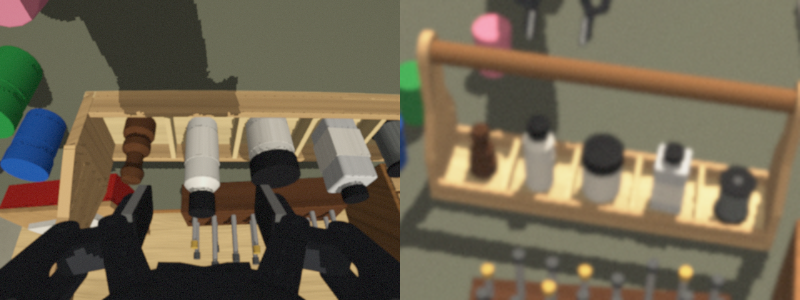

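The final view shows the bottle upright in the right cell: its cap is at (259.5,253.5) against a predicted (259.2,253.1). The jar is upright in the middle cell with its lid at tote (-0.002,-0.002). Nothing else has moved and the gripper is clear of everything.

```bash
python3 -c "
from workcell import workorder
print(workorder.hand_in())"
```

```text
the job is handed in; nothing more can be done
None
```

The bottle now stands upright in the right cell and the jar upright in the middle cell, with everything else left in place; the job is handed in at about 29 s on the clock, and the hand-in returned no verdict.

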